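# Put the printer's scraper and brush away in their tray

## Robot

A 7-joint arm with a two-finger parallel gripper is mounted at the origin on the work surface. World frame = base frame: x ahead of the robot, y to its left, z up, the work surface at z = 0. Lengths are in m, angles in rad, forces in N, time in s.
With the tool pointing down it reaches from about 0.425 to 1.025 m from the base axis. Payload 9.4 kg.
Tool frame: the origin (TCP) lies between the finger pads; the fingertips stand 14 mm ahead of it and the grasp point (between the pads) lies 5 mm behind it (ctrl.tips_ahead is the distance from the TCP to the fingertips, in m); z points along the fingers, y is the line along which they close (so a half turn about z gives the same grasp; the last joint's range is limited). The gripper opens to 85 mm and grips with 20 to 120 N. Pads are 22 mm wide; open, the fingers measure 114 mm over their backs; the gripper's body (76 mm by 85 mm) begins 54 mm behind the grasp point. The pads swing forward as they close: fully open they stand 13 mm farther back than shut.
Start: joints at [-1.403, 0.599, -0.003, 1.599, 0.002, 0.943, -0.08], TCP at [0.176, 0.703, 0.245] pointing down, gripper open.
Joint ranges: [-2.57, 2.57], [-0.35, 1.97], [-1.29, 1.29], [0.11, 2.56], [-1.05, 4.19], [0.11, 1.86], [-2.63, 2.63]. Speed limits (rad/s): [2.22, 2.22, 3.01, 3.01, 3.14, 3.14, 3.14].

## Interface

Orientations are given as a rotation vector (axis times angle).
In Python, from bench import ctrl, read_camera, hand_in gives the robot as it stands.
- The arm moves only by the tool servo_tool, never from a script. Its argument "rows" is one flat list of numbers, 4 for each row, row after row: the shift along the tool's x, y, z in units of 30 mm (1.0 is 30 mm), then the turn about the tool's z in rad. A call has exactly 10 rows; each row is the pose to reach, as a shift and turn from the pose commanded when the call began, along the tool's axes at that moment; what a row does not reach only later rows make up. A row lasts 1/12 s, in which the tool goes at most 41.7 mm and 7.16 degrees, less where a joint would pass 70% of its speed; a pose out of reach is approached as far as the arm can. A call with a gripper value outside its range is refused whole. "gripper" is the finger opening in mm, from 0 to 85.4, set as the call begins (left out, the last holds). The fingers move at their own pace and stop on an object; "newtons" is the grip in N (left out, the last holds). Time passes only in rows, so rows that repeat a pose let the fingers close, or fill a call up. It gives the time, the measured TCP pose, the force, the opening and the grip force at its end, in the units of the state.
- ctrl.sense(): the state, without advancing time (a new reading comes with each control period).
- read_camera(name): name is "scene" or "side" or "wrist"; returns a dict with "img" (480x640x3 uint8, red, green, blue), "z_map" (480x640 float32, m along the optical axis (not along the pixel's ray), 0 where there is no reading), "intrinsics" (3x3 intrinsics, pixels), "R" (3x3) and "t" (3): a world point X has camera coordinates R X + t. Camera axes: x right, y down, z forward; pixel columns grow to the right and rows downward; lengths in m; the calibration is good to about 2 mm. A picture is of the moment at which its call begins.
- hand_in(): hands the job in; it is judged then, once.
The state is a dict: "time_s": time; "joints": joint angles; "qvel": joint speeds; "effort": joint torques, N m; "eef_pos": TCP position; "orientation": TCP orientation; "wrist_force": force on the tool from outside, world axes, zero at the start; "ft_torque": the same for the moment, N m; "grip_width": finger opening in m; "grasp_force": force on a finger pad.
Only numpy, scipy, OpenCV 4.12 (cv2) and the standard library are available. Lean on these libraries where they do the work, as an engineer would, in place of code of your own. Each camera call takes 0.05 s, during which the arm holds its last target. There are 200 camera calls.

## Task

Tidy up beside the microscope: lay the broad-bladed scraper flat in the wide compartment of the white-walled tray and the brush flat in the narrow one, each lengthwise, either end first. Set them down rather than dropping them, and leave the screwdriver where it lies.

Things in the scene. Friction and masses are not known exactly. Their poses are not given: they have to be found in the camera images.
- tray: White-walled plastic tray, grey floor, fixed to the bench, turned any way round: 238 x 196 mm, 16 mm high, floor 4 mm thick, walls 4 mm. Origin: centre of the underside, z up. Two compartments side by side, each 230 mm long along the tray's x, centred on x = 0, 12 mm deep: the wide one 114 mm across with its middle at y = +37 mm, the narrow one 70 mm across with its middle at y = -59 mm.
- scraper: Flat print-bed scraper on the bench, 190 mm long, about 140 g. Black straight handle 24 mm wide, 22 mm high, from x = -95 to +20 mm; steel blade 3 mm thick, level with the handle's underside, widening to 80 mm at x = +54 to +95 mm. Origin: underside, mid-length; x points to the blade, z up. It balances within 5 mm of the origin, where the handle can be gripped across (along y).
- brush: Flat brush on the bench, 170 mm long, about 70 g. Wooden handle 20 mm wide, 20 mm high, from x = -85 to +15 mm; steel ferrule 30 mm wide, 16 high, to x = +40; dark stiff bristles 32 mm wide, 12 high, to x = +85. Origin: underside, mid-length; x points to the bristles, z up. It balances within 5 mm of the origin, where the handle can be gripped across (along y).
- screwdriver: Black-handled screwdriver, about 180 mm long, lying on the bench farther from the robot than the scraper and brush. Not part of the job. Origin: centre of its length on the underside; x points along it to the tip.
Things that resemble listed ones, but are neither listed nor needed, are in the scene too. Of the things like the scraper, leave any that is yellow; of the rest the larger one is meant.

How it is judged:
By the outcome, as a careful person would: the job done as asked, in the order asked, and still so for the second after the job is handed in, with the robot touching nothing.
It also fails if it takes over 59 s, if anything falls off the work surface, if the arm or the gripper's body presses on something with over 40 N, if the wrist force passes 120 N, or if a joint passes its speed limit or range.

## Working session

There is one attempt and no reset: what is moved stays moved. The work goes in short steps, Python scripts to look and compute and a tool call to move; the robot and the scene stay as the last step left them, time stands still between calls to the robot, and variables do not carry over. Pictures are saved under pics/ and viewed, at most 10 in all, crops included, and the job is handed in when it is done.

Besides the shell and the picture viewer there is one more tool, called after "Request:" as a command line: name --argument value ..., lists and objects as JSON in quotes. servo_tool: Moves the arm, as the interface text tells. Its arguments: {"type":"object","properties":{"rows":{"type":"array"},"gripper":{"type":"number"},"newtons":{"type":"number"}},"required":["rows"]}

```bash
mkdir -p pics; ls; python3 - <<'E'
from bench import ctrl, read_camera
import cv2,numpy as np
s=ctrl.sense();print(s['time_s'],s['eef_pos'],s['orientation'],s['joints'],ctrl.tips_ahead)
for n in ("scene","side"):
    c=read_camera(n);cv2.imwrite(f"pics/{n}0.png",c["img"][:,:,::-1]);np.savez(f"{n}0.npz",**c)
    print(n,c["R"].round(3).tolist(),c["t"],c["intrinsics"].tolist(),(c["z_map"]>0).mean())
E
```

```text
pics
0.0 [0.17558047 0.70293753 0.24439936] [-3.83332609e-01 -3.11806508e+00  2.51946892e-03] [-1.40272965  0.60013925 -0.00256811  1.60014954  0.00181488  0.94291088
 -0.07977204] 0.014
scene [[0.244, 0.97, 0.006], [0.556, -0.135, -0.82], [-0.795, 0.204, -0.572]] [-0.09200306 -0.26337032  1.33285882] [[455.3207181996389, 0.0, 323.8094159465211], [0.0, 455.3207181996389, 239.41606339991336], [0.0, 0.0, 1.0]] 0.99603515625
side [[0.894, -0.449, 0.012], [-0.309, -0.634, -0.709], [0.325, 0.63, -0.705]] [-0.47997887  0.15884937  0.89085669] [[488.9722616786541, 0.0, 321.49284303599717], [0.0, 488.9722616786541, 236.97944695791446], [0.0, 0.0, 1.0]] 0.9960384114583334
```

View pics/scene0.png

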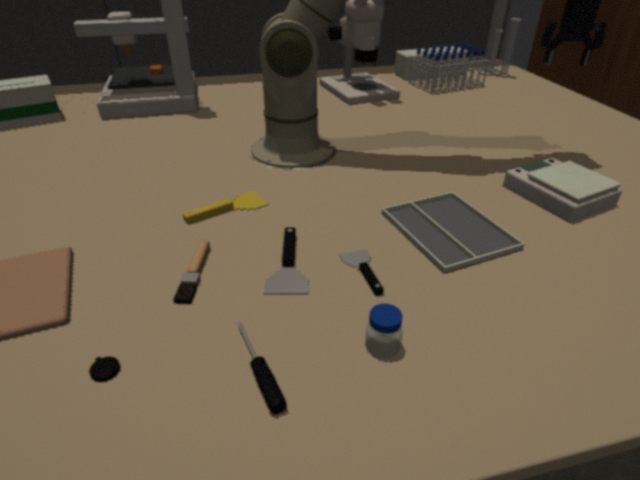

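View pics/side0.png

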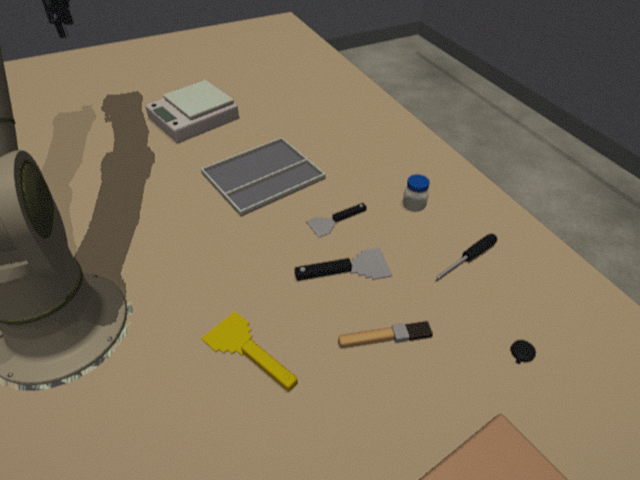

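The scene view shows these scraper-like things: the large black-handled one at (288,262), a small black-handled one at (363,272) and a yellow one at (227,207). The brush is at (193,272), with the black blob at (105,368) as a non-brush. The screwdriver is at (262,370) and the tray at (450,230). In the side view they sit at (345,266), (337,218), (250,350), (385,335), (467,257) and (263,175). By the description I want the large black one. Next I check this in a rectified top view and measure it.

```bash
cat > h.py <<'E'
import numpy as np,cv2
def cloud(c,step=1):
    z=c["z_map"];v,u=np.mgrid[0:480,0:640];K=c["intrinsics"]
    P=np.stack([(u-K[0,2])/K[0,0]*z,(v-K[1,2])/K[1,1]*z,z],-1).reshape(-1,3)
    W=(P-c["t"])@c["R"]
    ok=z.ravel()>0
    return W[ok],c["img"].reshape(-1,3)[ok]
def ortho(c,x0,x1,y0,y1,h=0.0,mm=1.0):
    """image rectified to plane z=h; row = x downwards from x1, col = -y from y1"""
    n=int((x1-x0)*1000/mm);m=int((y1-y0)*1000/mm)
    X=x1-np.arange(n)*mm/1000;Y=y1-np.arange(m)*mm/1000
    G=np.stack(np.broadcast_arrays(X[:,None],Y[None],h),-1)
    C=G@c["R"].T+c["t"];p=C@c["intrinsics"].T;p=(p[...,:2]/p[...,2:]).astype(np.float32)
    return cv2.remap(c["img"],p[...,0],p[...,1],cv2.INTER_LINEAR)
E
python3 - <<'E'
from h import *
a=[]
for n in("scene","side"):
    c=dict(np.load(n+"0.npz"));a.append(ortho(c,.35,.95,-.32,.42,0.008,1.9))
    W,I=cloud(c)
    m=(W[:,0]>.35)&(W[:,0]<.95)&(abs(W[:,1])<.45)&(W[:,2]<.02)
    print(n,np.percentile(W[m,2],[5,25,50,75,95]).round(4))
    # blobs above the bench
    H=np.zeros((300,450),np.uint8);B=np.median(W[m,2]);
    m=(W[:,0]>.35)&(W[:,0]<.95)&(abs(W[:,1])<.45)&(W[:,2]>B+.007)&(W[:,2]<.1)
    i=((.95-W[m,0])*500).astype(int);j=((.45-W[m,1])*500).astype(int);H[i,j]=255
    k=cv2.morphologyEx(H,cv2.MORPH_CLOSE,np.ones((5,5)));N,L,S,_=cv2.connectedComponentsWithStats(k)
    for l in range(1,N):
        q=L[i,j]==l
        if q.sum()<30: continue
        p=W[m][q];r=cv2.minAreaRect(p[:,:2].astype(np.float32)*1000)
        print(l,q.sum(),"c",np.round(r[0]),"sz",np.round(r[1]),"ang",round(r[2],1),"top",np.percentile(p[:,2],[50,90]).round(4),"rgb",np.median(I[m][q],0))
cv2.imwrite("pics/ortho0.png",np.hstack(a)[:,:,::-1])
E
```

```text
scene [-0.0017 -0.0007 -0.      0.0008  0.0041]
1 1221 c [ 768. -202.] sz [182.  25.] ang 12.5 top [0.0221 0.0255] rgb [15. 15. 14.]
2 1703 c [778.  -8.] sz [53. 53.] ang 15.7 top [0.0513 0.0704] rgb [57. 55. 71.]
3 526 c [ 722. -421.] sz [42. 42.] ang 84.5 top [0.0109 0.0125] rgb [14. 14. 13.]
4 351 c [621.  26.] sz [86. 18.] ang 2.9 top [0.0153 0.0167] rgb [15. 15. 14.]
5 1674 c [499. 245.] sz [243. 199.] ang 9.8 top [0.013  0.0162] rgb [84. 80. 71.]
6 899 c [ 521. -289.] sz [ 32. 170.] ang 75.2 top [0.0144 0.0195] rgb [88. 75. 56.]
7 473 c [ 490. -102.] sz [ 24. 118.] ang 76.9 top [0.0211 0.0225] rgb [15. 15. 14.]
side [-0.002  -0.0007  0.0003  0.0015  0.0066]
1 545 c [ 768. -201.] sz [180.  25.] ang 12.2 top [0.0212 0.0259] rgb [28. 28. 28.]
2 779 c [772.  -8.] sz [53. 54.] ang 73.4 top [0.0486 0.0708] rgb [76. 73. 92.]
3 389 c [ 721. -419.] sz [41. 41.] ang 68.9 top [0.0115 0.0134] rgb [27. 28. 27.]
4 270 c [620.  28.] sz [85. 22.] ang 2.7 top [0.0154 0.0177] rgb [26. 26. 27.]
5 1343 c [499. 246.] sz [241. 205.] ang 9.7 top [0.0134 0.0171] rgb [120. 119. 110.]
6 1288 c [ 520. -285.] sz [ 34. 170.] ang 72.2 top [0.0155 0.0203] rgb [131. 113.  76.]
20 739 c [ 489. -103.] sz [ 28. 115.] ang 77.8 top [0.021  0.0232] rgb [26. 25. 26.]
```

View pics/ortho0.png

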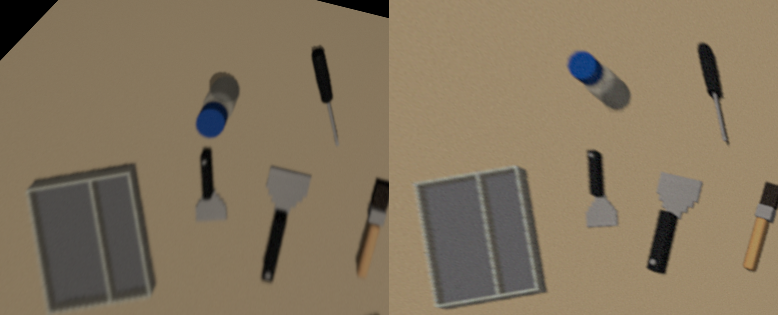

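The rectified views (scene left, side right) confirm the choice: the big black-handled scraper is at left-panel pixel (285,225). The small one is at (210,190), the brush at (372,230), and the tray at (95,240) with its wide half to the left (+y). Next I plan the moves, going first above the tray for a wrist look.

```bash
cat > plan.py <<'E'
import numpy as np,sys
from scipy.spatial.transform import Rotation as Ro
from bench import ctrl
def plan(x,y,z,yang=None):
    """shift in 30 mm units along tool axes, and turn, to TCP (x,y,z) with tool y along world angle yang (deg, mod 180)"""
    s=ctrl.sense();R=Ro.from_rotvec(s['orientation']).as_matrix()
    d=R.T@(np.array([x,y,z])-s['eef_pos'])/.03
    cur=np.degrees(np.arctan2(R[1,1],R[0,1]));t=0
    if yang is not None: t=-(((yang-cur)+90)%180-90)
    print("t",round(s['time_s'],2),"pos",s['eef_pos'].round(4),"yang",round(cur,1),"tilt",R[2].round(3),"w",round(float(s['grip_width']),4),"q7",round(s['joints'][6],2),"F",s['wrist_force'].round(1))
    print("  shift",d.round(3),"turn",round(np.radians(t),3))
if __name__=="__main__":
    a=[float(v) for v in sys.argv[1:]];plan(*a)
E
python3 plan.py 0.45 0.26 0.33 100
```

```text
t 0.1 pos [0.1756 0.703  0.2445] yang 76.0 tilt [-0.    -0.001 -1.   ] w 0.0852 q7 -0.08 F [ 0.3 -0.4  0.3]
  shift [-12.451 -12.115  -2.832] turn -0.419
```

Request:
servo_tool --rows '[-0.4,-0.4,-0.1,0,-1.2,-1.2,-0.3,-0.05,-2.1,-2.1,-0.6,-0.1,-3,-3,-0.9,-0.15,-4,-3.9,-1.2,-0.2,-5,-4.8,-1.5,-0.25,-5.9,-5.7,-1.7,-0.3,-6.8,-6.6,-2,-0.35,-7.7,-7.5,-2.2,-0.4,-8.6,-8.4,-2.5,-0.42]'

```text
time_s: 0.93
eef_pos: [0.3654, 0.3943, 0.3201]
orientation: [0.279, -3.129, 0.001]
wrist_force: [0.6, 0.8, 0.7]
grip_width: 0.0858
grasp_force: 0.0
```

```bash
python3 plan.py 0.45 0.26 0.33 100
```

```text
t 0.93 pos [0.3654 0.3943 0.3201] yang 100.2 tilt [ 0.001 -0.001 -1.   ] w 0.0858 q7 0.78 F [0.6 0.8 0.7]
  shift [-1.982 -4.906 -0.326] turn 0.004
```

Request:
servo_tool --rows '[-0.4,-0.9,-0.1,0,-0.8,-1.9,-0.1,0,-1.2,-2.9,-0.2,0,-1.5,-3.7,-0.3,0,-1.7,-4.3,-0.3,0,-1.9,-4.7,-0.3,0,-2,-4.9,-0.3,0,-2,-4.9,-0.3,0,-2,-4.9,-0.3,0,-2,-4.9,-0.3,0]'

```text
time_s: 1.77
eef_pos: [0.449, 0.2631, 0.3292]
orientation: [0.277, -3.129, -0.0]
wrist_force: [-0.2, -0.2, 1.2]
grip_width: 0.0854
grasp_force: 0.0
```

```bash
cat > look.py <<'E'
import sys;from h import *
from bench import read_camera
n=sys.argv[1];c=read_camera("wrist");np.savez(n+".npz",**c)
C=-c["R"].T@c["t"];print("cam",C.round(3))
cv2.imwrite(f"pics/{n}.png",c["img"][:,:,::-1])
W,I=cloud(c);print("bench z",np.median(W[abs(W[:,2])<.01,2]).round(4),"extent",W.min(0).round(2),W.max(0).round(2))
E
python3 look.py tray1; python3 plan.py 0.5 -0.1 0.3 77.3
```

```text
cam [0.378 0.251 0.458]
bench z 0.0003 extent [ 0.19 -0.12 -0.  ] [0.96 0.79 0.41]
t 1.82 pos [0.449  0.2632 0.3292] yang 100.1 tilt [ 0.  0. -1.] w 0.0855 q7 1.1 F [ 0.1 -0.1  0.1]
  shift [  0.457 -12.216   0.969] turn 0.399
```

View pics/tray1.png

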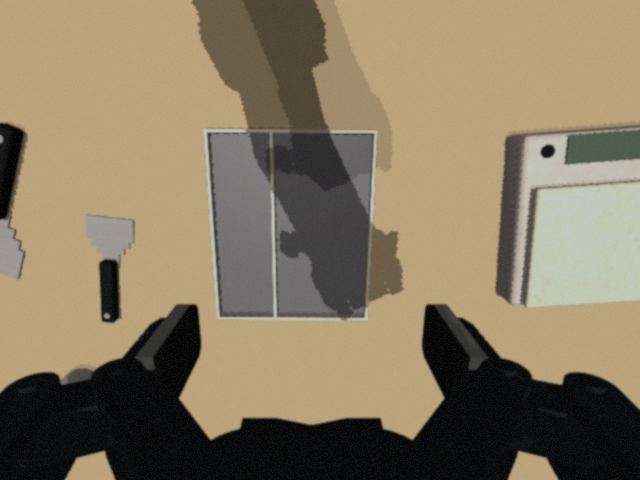

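The wrist view shows the tray's corners at (205,129), (377,130), (367,319) and (219,319). The divider runs along column 273 and the wide compartment is on the right (+y). I compute its pose from these, then go over the tools.

```bash
python3 - <<'E'
from h import *
c=dict(np.load("tray1.npz"));K=c["intrinsics"];R=c["R"];C=-R.T@c["t"]
def pt(u,v,h):
    d=R.T@np.linalg.inv(K)@[u,v,1];return C+d*(h-C[2])/d[2]
W,I=cloud(c)
P=np.array([pt(u,v,.016) for u,v in((205,129),(377,130),(367,319),(219,319))]);print(P.round(4)[:,:2].tolist(),P.mean(0).round(4))
print([np.linalg.norm(P[i]-P[(i+1)%4]).round(4) for i in range(4)],np.degrees(np.arctan2(*(P[0]+P[1]-P[2]-P[3])[[1,0]])))
m=(W[:,2]>.009)&(W[:,2]<.025)&(abs(W[:,0]-.499)<.18)&(abs(W[:,1]-.245)<.15)
print(cv2.minAreaRect(W[m][:,:2].astype(np.float32)*1000),np.percentile(W[m,2],[50,95]))
a=np.radians(9.8);m=(abs((W[:,0]-.4927))<.05)&(abs(W[:,1]-.2815)<.03);print("floor",np.median(W[m,2]))
E
python3 plan.py 0.46 -0.19 0.33 76
```

```text
[[0.3986, 0.1344], [0.3655, 0.3246], [0.5977, 0.3649], [0.6316, 0.1756]] [0.4983 0.2499 0.016 ]
[np.float64(0.1931), np.float64(0.2357), np.float64(0.1923), np.float64(0.2367)] -170.05223801669385
((498.4144287109375, 248.88568115234375), (238.03929138183594, 196.43539428710938), 9.817522048950195) [0.01570187 0.01732416]
floor 0.004409728427789889
t 1.82 pos [0.449  0.2632 0.3292] yang 100.1 tilt [ 0.  0. -1.] w 0.0855 q7 1.1 F [ 0.1 -0.1  0.1]
  shift [  2.298 -14.934  -0.031] turn 0.421
```

Request:
servo_tool --rows '[0.1,-0.6,0,0,0.3,-1.7,0,0.05,0.5,-3,0,0.1,0.7,-4.3,0,0.15,0.9,-5.6,0,0.2,1.1,-6.9,0,0.25,1.3,-8.2,0,0.3,1.5,-9.5,0,0.35,1.7,-10.8,0,0.4,1.9,-12,0,0.42]'

```text
time_s: 2.65
eef_pos: [0.4562, -0.1036, 0.3295]
orientation: [0.386, 3.117, 0.0]
wrist_force: [0.7, 0.1, 0.1]
grip_width: 0.0856
grasp_force: 0.0
```

```bash
python3 plan.py 0.46 -0.19 0.33 76
```

```text
t 2.65 pos [ 0.4562 -0.1036  0.3295] yang 75.9 tilt [-0.001  0.    -1.   ] w 0.0856 q7 1.5 F [0.7 0.1 0.1]
  shift [-0.825 -2.763 -0.016] turn -0.002
```

Request:
servo_tool --rows '[-0.3,-0.9,0,0,-0.6,-1.7,0,0,-0.7,-2.3,0,0,-0.8,-2.6,0,0,-0.8,-2.8,0,0,-0.8,-2.8,0,0,-0.8,-2.8,0,0,-0.8,-2.8,0,0,-0.8,-2.8,0,0,-0.8,-2.8,0,0]'

```text
time_s: 3.48
eef_pos: [0.4594, -0.1888, 0.3293]
orientation: [0.381, 3.118, 0.0]
wrist_force: [1.2, -0.1, 0.1]
grip_width: 0.0855
grasp_force: 0.0
```

```bash
python3 look.py tools1; python3 - <<'E'
from h import *
c=dict(np.load("tools1.npz"));W,I=cloud(c)
for nm,x,y in(("scraper",.5,-.11),("brush",.52,-.287)):
    m=(W[:,2]>.0075)&(W[:,2]<.04)&(abs(W[:,0]-x)<.12)&(abs(W[:,1]-y)<.08)
    p=W[m].astype(np.float32)
    print(nm,m.sum(),cv2.minAreaRect(p[:,:2]*1000),np.percentile(p[:,2],[50,90,98]).round(4))
    q=p[(p[:,2]>.017)]; mu=q[:,:2].mean(0);w,V=np.linalg.eigh(np.cov((q[:,:2]-mu).T));v=V[:,1]*np.sign(V[0,1]);s=(q[:,:2]-mu)@v;l=(q[:,:2]-mu)@[-v[1],v[0]]
    print(" top: mu",mu.round(4),"yaw",np.degrees(np.arctan2(v[1],v[0])).round(1),"along",s.min().round(4),s.max().round(4),"across",np.percentile(l,[1,99]).round(4))
E
```

```text
cam [ 0.389 -0.171  0.458]
bench z 0.0002 extent [ 0.18 -0.67 -0.  ] [0.99 0.2  0.41]
scraper 2104 ((488.7498474121094, -98.43313598632812), (24.46845054626465, 113.6415023803711), 77.04944610595703) [0.0218 0.0231 0.0237]
 top: mu [ 0.4863 -0.0987] yaw -13.0 along -0.0545 0.0591 across [-0.0112  0.0124]
brush 2591 ((519.6514892578125, -284.3035888671875), (31.782262802124023, 170.53549194335938), 73.71208953857422) [0.0167 0.0204 0.0212]
 top: mu [ 0.4862 -0.2748] yaw -16.0 along -0.0499 0.0722 across [-0.0095  0.0093]
```

View pics/tools1.png

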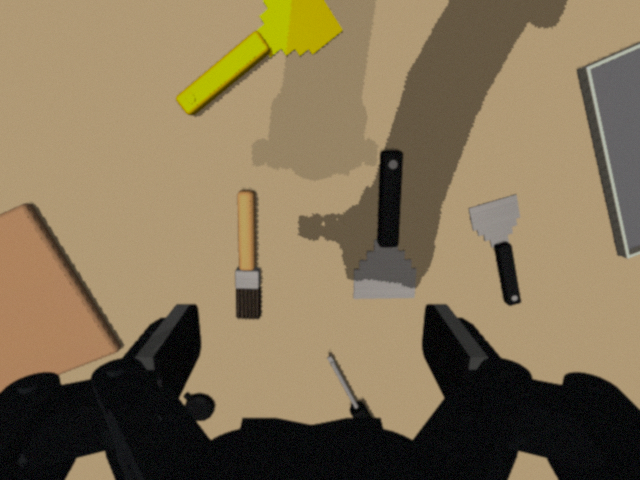

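The view shows the brush at (247,255), bristles down the image (far end). The large scraper is at (390,225) with its blade far. The small scraper is at (497,250), the yellow one at (258,55), and the screwdriver at (345,385). The fit gives the scraper origin at about (0.5255,-0.108), yaw -13°, top 22 mm. The brush is at about (0.520,-0.286), yaw -16°, top 20 mm.

```bash
python3 plan.py 0.525 -0.108 0.09 77;python3 - <<'E'
import numpy as np,cv2
im=cv2.imread("pics/tools1.png")[130:320,330:540];cv2.imwrite("pics/crop1.png",cv2.resize(im,None,fx=2,fy=2))
E
```

```text
t 3.53 pos [ 0.4594 -0.189   0.3294] yang 76.0 tilt [-0.  0. -1.] w 0.0856 q7 1.71 F [ 0.2  0.4 -0.2]
  shift [-1.471  3.145  7.979] turn -0.017
```

View pics/crop1.png

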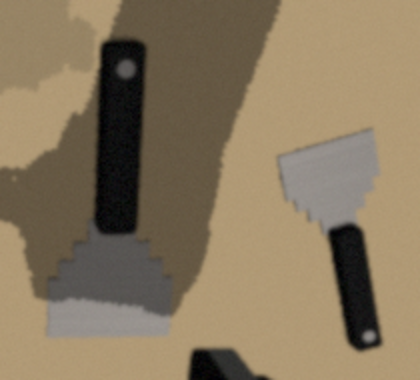

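The crop shows the large black scraper (left, about 120 px handle and blade) and the smaller one (right). The left one is meant, so I go to it.

Request:
servo_tool --rows '[-0.1,0.2,0.4,0,-0.3,0.6,1.3,0,-0.5,1,2.4,0,-0.7,1.4,3.5,0,-0.9,1.9,4.7,-0.02,-1.1,2.3,5.8,-0.02,-1.3,2.7,6.8,-0.02,-1.4,3,7.5,-0.02,-1.47,3.14,7.9,-0.02,-1.47,3.14,8,-0.02]'

```text
time_s: 4.37
eef_pos: [0.5247, -0.1077, 0.0874]
orientation: [-0.349, -3.119, -0.001]
wrist_force: [0.4, -1.5, -0.8]
grip_width: 0.0854
grasp_force: 0.0
```

```bash
python3 plan.py 0.525 -0.108 0.022 77
```

```text
t 4.37 pos [ 0.5247 -0.1077  0.0874] yang 77.2 tilt [ 0.003  0.    -1.   ] w 0.0854 q7 1.69 F [ 0.4 -1.5 -0.8]
  shift [-0.017 -0.009  2.179] turn 0.004
```

Request:
servo_tool --rows '[0,0,0.3,0,0,0,0.7,0,0,0,1.1,0,0,0,1.5,0,0,0,1.8,0,0,0,2.0,0,0,0,2.15,0,0,0,2.2,0,0,0,2.2,0,0,0,2.2,0]'

```text
time_s: 5.2
eef_pos: [0.525, -0.1091, 0.0237]
orientation: [0.352, 3.121, -0.0]
wrist_force: [-0.6, 0.7, 0.4]
grip_width: 0.0853
grasp_force: 0.0
```

Request:
servo_tool --rows '[0,0,0,0,0,0,0,0,0,0,0,0,0,0,0,0,0,0,0,0,0,0,0,0,0,0,0,0,0,0,0,0,0,0,0,0,0,0,0,0]' --gripper 10 --newtons 50

```text
time_s: 6.03
eef_pos: [0.5249, -0.1089, 0.0236]
orientation: [0.352, 3.121, 0.0]
wrist_force: [-0.4, 0.8, 5.4]
grip_width: 0.0229
grasp_force: 49.4
```

Gripped at 23 mm. I lift it and measure in the air.

Request:
servo_tool --rows '[0,0,-0.1,0,0,0,-0.4,0,0,0,-0.9,0,0,0,-1.5,0,0,0,-2.1,0,0,0,-2.6,0,0,0,-3,0,0,0,-3.2,0,0,0,-3.3,0,0,0,-3.3,0]'

```text
time_s: 6.87
eef_pos: [0.525, -0.1089, 0.1229]
orientation: [0.352, 3.121, 0.0]
wrist_force: [0.6, 0.6, -2.1]
grip_width: 0.0227
grasp_force: 49.3
```

```bash
python3 look.py held1; cat > held.py <<'E'
import sys;from h import *
from bench import ctrl,read_camera
from scipy.spatial.transform import Rotation as Ro
s=ctrl.sense();T=s['eef_pos'];R=Ro.from_rotvec(s['orientation']).as_matrix()
L=float(sys.argv[1]);hw=float(sys.argv[2]);zo=float(sys.argv[3])
for n in("wrist","scene","side"):
    c=read_camera(n);W,I=cloud(c);P=(W-T)@R   # tool frame
    m=(abs(P[:,0])<L)&(abs(P[:,1])<hw)&(P[:,2]>-.005)&(P[:,2]<zo)&(abs(P[:,0])>.018)
    p=P[m]
    if len(p)<40: print(n,"few",len(p));continue
    for side in(-1,1):
        q=p[p[:,0]*side>0]
        if len(q)<20: continue
        A=np.c_[q[:,0],np.ones(len(q))]
        ky=np.linalg.lstsq(A,q[:,1],rcond=None)[0];kz=np.linalg.lstsq(A,q[:,2],rcond=None)[0]
        print(n,side,len(q),"x",np.percentile(q[:,0],[1,99]).round(4),"y-slope deg,off",np.degrees(ky[0]).round(1),ky[1].round(4),"z-slope deg, off",np.degrees(kz[0]).round(1),kz[1].round(4),"z pct",np.percentile(q[:,2],[2,50,98]).round(4))
E
python3 held.py .16 .05 .06; python3 plan.py 0.4924 0.2848 0.11 99.8
```

```text
cam [ 0.455 -0.092  0.252]
bench z 0.0002 extent [ 0.34 -0.4  -0.  ] [0.77 0.12 0.21]
wrist -1 4179 x [-0.0619 -0.0185] y-slope deg,off -0.0 0.0013 z-slope deg, off -9.3 0.0124 z pct [0.0026 0.0204 0.0216]
wrist 1 15001 x [0.0191 0.0928] y-slope deg,off -0.1 0.0012 z-slope deg, off 0.1 0.0017 z pct [0.0002 0.0017 0.0048]
scene -1 1123 x [-0.0966 -0.0188] y-slope deg,off 1.4 -0.0007 z-slope deg, off -4.3 0.0159 z pct [0.0059 0.0213 0.0235]
scene 1 184 x [0.0188 0.088 ] y-slope deg,off -1.6 -0.0022 z-slope deg, off 0.1 0.0026 z pct [0.0011 0.0026 0.0049]
side -1 964 x [-0.0956 -0.0204] y-slope deg,off -3.3 -0.0067 z-slope deg, off -0.6 0.0205 z pct [0.0188 0.0213 0.024 ]
side 1 650 x [0.019  0.0937] y-slope deg,off 0.4 -0.0065 z-slope deg, off 0.6 0.0064 z pct [0.0004 0.0038 0.0215]
t 7.07 pos [ 0.5244 -0.1089  0.1216] yang 77.1 tilt [ 0.001 -0.    -1.   ] w 0.0226 q7 1.67 F [ 0.5 -0.7 -2.3]
  shift [ 3.965 12.555  0.389] turn -0.396
```

View pics/held1.png

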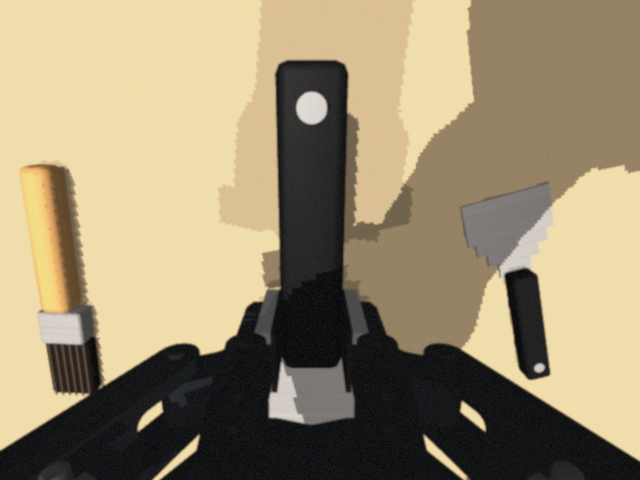

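The scraper hangs level (z slope about 0.1°) and centred, with its underside about 23.7 mm below the TCP, so it should touch the floor at TCP z ≈ 0.028. I carry it to the wide compartment.

Request:
servo_tool --rows '[0.1,0.2,0,0,0.2,0.7,0,-0.02,0.4,1.4,0,-0.06,0.7,2.2,0,-0.1,1,3.1,0,-0.14,1.3,4,0,-0.18,1.55,4.9,0,-0.22,1.85,5.8,0,-0.26,2.1,6.7,0,-0.3,2.4,7.6,0,-0.34]'

```text
time_s: 7.9
eef_pos: [0.5049, 0.1311, 0.1218]
orientation: [0.184, -3.136, 0.0]
wrist_force: [1.1, 0.4, -2.4]
grip_width: 0.0227
grasp_force: 49.3
```

```bash
python3 plan.py 0.4921 0.2844 0.11 99.8
```

```text
t 7.9 pos [0.5049 0.1311 0.1218] yang 96.7 tilt [ 0.001 -0.    -1.   ] w 0.0227 q7 1.51 F [ 1.1  0.4 -2.4]
  shift [-0.176  5.126  0.394] turn -0.054
```

Request:
servo_tool --rows '[0,0.9,0,-0.02,-0.1,1.8,0,-0.04,-0.1,2.7,0.1,-0.05,-0.1,3.5,0.1,-0.05,-0.2,4.2,0.2,-0.05,-0.2,4.6,0.3,-0.05,-0.2,4.8,0.4,-0.05,-0.2,4.9,0.4,-0.05,-0.2,4.9,0.4,-0.05,-0.2,4.9,0.4,-0.05]'

```text
time_s: 8.73
eef_pos: [0.4946, 0.2747, 0.1102]
orientation: [0.257, -3.131, 0.001]
wrist_force: [0.3, 0.7, -1.9]
grip_width: 0.0225
grasp_force: 49.3
```

```bash
python3 plan.py 0.4921 0.2844 0.032 99.8
```

```text
t 8.73 pos [0.4946 0.2747 0.1102] yang 99.4 tilt [ 0.    -0.001 -1.   ] w 0.0225 q7 1.34 F [ 0.3  0.7 -1.9]
  shift [0.028 0.336 2.607] turn -0.007
```

Request:
servo_tool --rows '[0,0.1,0.2,0,0,0.2,0.5,-0.01,0,0.3,0.9,-0.01,0,0.33,1.3,-0.01,0,0.33,1.7,-0.01,0,0.33,2,-0.01,0,0.33,2.3,-0.01,0,0.33,2.45,-0.01,0,0.33,2.55,-0.01,0,0.33,2.6,-0.01]'

```text
time_s: 9.57
eef_pos: [0.4929, 0.2857, 0.0318]
orientation: [0.275, -3.129, 0.001]
wrist_force: [-0.5, 0.1, -2.3]
grip_width: 0.0228
grasp_force: 49.3
```

```bash
python3 plan.py 0.4921 0.2844 0.0275 99.8
```

```text
t 9.57 pos [0.4929 0.2857 0.0318] yang 100.0 tilt [ 0. -0. -1.] w 0.0228 q7 1.35 F [-0.5  0.1 -2.3]
  shift [ 0.033 -0.037  0.143] turn 0.004
```

Not touching yet; I ease down slowly.

Request:
servo_tool --rows '[0,0,0.02,0,0,0,0.04,0,0,0,0.06,0,0,0,0.08,0,0,0,0.09,0,0,0,0.1,0,0,0,0.11,0,0,0,0.12,0,0,0,0.13,0,0,0,0.13,0]'

```text
time_s: 10.4
eef_pos: [0.4929, 0.2858, 0.0283]
orientation: [0.275, -3.13, 0.0]
wrist_force: [-0.5, 0.6, -1.9]
grip_width: 0.0227
grasp_force: 49.3
```

Request:
servo_tool --rows '[0,0,0.01,0,0,0,0.02,0,0,0,0.02,0,0,0,0.03,0,0,0,0.03,0,0,0,0.04,0,0,0,0.04,0,0,0,0.04,0,0,0,0.04,0,0,0,0.04,0]'

```text
time_s: 11.23
eef_pos: [0.4929, 0.2858, 0.0276]
orientation: [-0.275, 3.129, 0.0]
wrist_force: [-0.8, -0.2, 6.4]
grip_width: 0.0229
grasp_force: 50.3
```

Touchdown (wrist force went from -2 to +6 N). I release and rise.

Request:
servo_tool --rows '[0,0,0,0,0,0,0,0,0,0,0,0,0,0,0,0,0,0,0,0,0,0,0,0,0,0,-0.1,0,0,0,-0.3,0,0,0,-0.7,0,0,0,-1.2,0]' --gripper 50

```text
time_s: 12.07
eef_pos: [0.4926, 0.2856, 0.0637]
orientation: [0.275, -3.129, 0.001]
wrist_force: [0.7, 0.4, -0.2]
grip_width: 0.0499
grasp_force: 0.0
```

Request:
servo_tool --rows '[0,0,-0.7,0,0,0,-1.5,0,0,-0.3,-2.4,0,0,-1,-3.2,0,0,-2,-3.9,0,0,-3.1,-4.4,0,0,-4.2,-4.7,0,0,-5.4,-4.9,0,0,-6.5,-5,0,0,-7.7,-5,0]'

```text
time_s: 12.9
eef_pos: [0.5334, 0.0571, 0.2154]
orientation: [-0.275, 3.127, 0.001]
wrist_force: [1.0, 0.3, 0.4]
grip_width: 0.0499
grasp_force: 0.0
```

```bash
cat > chk.py <<'E'
from h import *
from bench import read_camera
import sys
o=[]
for n in("scene","side"):
    c=read_camera(n);o.append(ortho(c,.36,.66,.12,.37,0.01,.9))
    W,I=cloud(c);a=np.radians(9.85);d=W[:,:2]-[.4984,.248]
    X=d@[np.cos(a),np.sin(a)];Y=d@[-np.sin(a),np.cos(a)]
    for nm,y,hw in(("wide",.037,.05),("narrow",-.059,.03)):
        m=(abs(X)<.112)&(abs(Y-y)<hw)&(W[:,2]>.0105)&(W[:,2]<.05)
        if m.sum()<30: print(n,nm,"empty",m.sum());continue
        q=np.c_[X,Y][m].astype(np.float32)*1000;r=cv2.minAreaRect(q)
        print(n,nm,m.sum(),np.round(r[0],1),np.round(r[1],1),round(r[2],1),"top",np.percentile(W[m,2],[50,95]).round(4))
        for s in(-1,1):
            k=m&(X*s>0);print("   half",s,k.sum(),np.median(W[k,2]).round(4) if k.any() else "")
cv2.imwrite(f"pics/{sys.argv[1]}.png",np.hstack(o)[:,:,::-1])
E
python3 chk.py p1; python3 plan.py 0.520 -0.286 0.1 73.8
```

```text
scene wide 509 [-35.1  34.7] [ 27.  118.5] 89.5 top [0.024 0.027]
   half -1 369 0.0244
   half 1 140 0.0225
scene narrow empty 5
side wide 483 [ 1.2 40.7] [ 66.5 184.7] 79.3 top [0.0244 0.0282]
   half -1 396 0.0245
   half 1 87 0.0236
side narrow empty 2
t 13.0 pos [0.5338 0.0518 0.215 ] yang 99.5 tilt [-0.002 -0.002 -1.   ] w 0.0498 q7 1.68 F [-0.6  0.3 -0.5]
  shift [  2.328 -11.018   3.854] turn 0.449
```

View pics/p1.png

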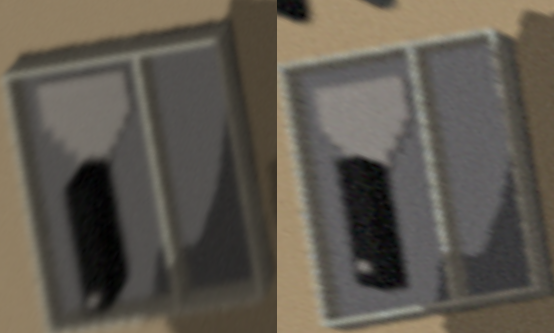

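The scraper lies flat and straight in the wide compartment in both panels (handle top about 25 mm, blade clear of the walls at (85,100) and (360,110)). Now the brush.

Request:
servo_tool --rows '[0.2,-1,0.1,0.05,0.4,-2.1,0.2,0.1,0.7,-3.2,0.4,0.15,0.9,-4.4,0.6,0.2,1.2,-5.6,0.9,0.25,1.4,-6.7,1.2,0.3,1.6,-7.8,1.6,0.35,1.9,-8.9,2,0.4,2.1,-9.8,2.4,0.43,2.3,-10.5,2.8,0.45]'

```text
time_s: 13.83
eef_pos: [0.52, -0.2663, 0.1298]
orientation: [0.436, 3.11, -0.001]
wrist_force: [0.3, -0.1, 0.4]
grip_width: 0.0499
grasp_force: 0.0
```

```bash
python3 plan.py 0.517 -0.285 0.07 73.8
```

```text
t 13.83 pos [ 0.52   -0.2663  0.1298] yang 74.1 tilt [-0.001 -0.001 -1.   ] w 0.0499 q7 1.95 F [ 0.3 -0.1  0.4]
  shift [-0.072 -0.626  1.992] turn 0.004
```

Request:
servo_tool --rows '[0,-0.2,0.4,0,0,-0.3,0.8,0,0,-0.3,1.2,0,0,-0.3,1.5,0,0,-0.3,1.7,0,0,-0.3,1.7,0,0,-0.3,1.7,0,0,-0.3,1.7,0,0,-0.3,1.7,0,0,-0.3,1.7,0]'

```text
time_s: 14.67
eef_pos: [0.518, -0.2725, 0.0788]
orientation: [0.43, 3.111, -0.0]
wrist_force: [-0.6, 0.2, 0.7]
grip_width: 0.0501
grasp_force: 0.0
```

```bash
python3 plan.py 0.517 -0.285 0.021 73.8
```

```text
t 14.67 pos [ 0.518  -0.2725  0.0788] yang 74.3 tilt [-0.001 -0.    -1.   ] w 0.0501 q7 1.99 F [-0.6  0.2  0.7]
  shift [-0.078 -0.411  1.925] turn 0.008
```

Request:
servo_tool --rows '[0,-0.2,0,0.01,-0.1,-0.4,0.2,0.01,-0.1,-0.41,0.6,0.01,-0.1,-0.41,1,0.01,-0.1,-0.41,1.4,0.01,-0.1,-0.41,1.7,0.01,-0.1,-0.41,1.85,0.01,-0.1,-0.41,1.92,0.01,-0.1,-0.41,1.92,0.01,-0.1,-0.41,1.92,0.01]'

```text
time_s: 15.5
eef_pos: [0.5173, -0.2851, 0.0206]
orientation: [0.446, 3.11, -0.0]
wrist_force: [-0.2, -0.3, -0.4]
grip_width: 0.0498
grasp_force: 0.0
```

Request:
servo_tool --rows '[0,0,0,0,0,0,0,0,0,0,0,0,0,0,0,0,0,0,0,0,0,0,0,0,0,0,0,0,0,0,0,0,0,0,0,0,0,0,0,0]' --gripper 8 --newtons 45

```text
time_s: 16.33
eef_pos: [0.5176, -0.2852, 0.0213]
orientation: [0.446, 3.109, -0.0]
wrist_force: [0.5, 0.9, 6.5]
grip_width: 0.0183
grasp_force: 45.1
```

Request:
servo_tool --rows '[0,0,-0.1,0,0,0,-0.4,0,0,0,-0.9,0,0,0,-1.5,0,0,0,-2.1,0,0,0,-2.6,0,0,0,-3,0,0,0,-3.2,0,0,0,-3.3,0,0,0,-3.3,0]'

```text
time_s: 17.17
eef_pos: [0.5174, -0.2851, 0.1201]
orientation: [0.446, 3.109, -0.0]
wrist_force: [0.4, -0.2, 0.5]
grip_width: 0.0193
grasp_force: 44.3
```

```bash
python3 held.py .11 .03 .04; python3 plan.py 0.5085 0.1899 0.12 99.8
```

```text
wrist -1 3734 x [-0.0518 -0.0183] y-slope deg,off -0.5 0.0009 z-slope deg, off -8.7 0.0011 z pct [0.0042 0.0054 0.0102]
wrist 1 10215 x [0.0188 0.0822] y-slope deg,off -0.2 0.0011 z-slope deg, off 0.3 0.0016 z pct [-0.      0.0015  0.0057]
scene -1 646 x [-0.0881 -0.0188] y-slope deg,off 1.3 0.0023 z-slope deg, off -5.4 0.0055 z pct [0.0056 0.0105 0.0204]
scene 1 24 x [0.0198 0.0639] y-slope deg,off 29.0 -0.0192 z-slope deg, off 21.8 -0.0067 z pct [0.0022 0.0092 0.0184]
side -1 546 x [-0.0856 -0.0191] y-slope deg,off -11.8 -0.0182 z-slope deg, off 0.5 0.012 z pct [0.0061 0.0109 0.0201]
side 1 589 x [0.0188 0.0828] y-slope deg,off 0.3 -0.0049 z-slope deg, off 0.5 0.0056 z pct [0.0009 0.004  0.0186]
t 17.32 pos [ 0.5169 -0.2849  0.1189] yang 73.7 tilt [ 0.001  0.    -1.   ] w 0.019 q7 1.98 F [-0.6 -0.  -0.8]
  shift [ 4.715 15.111 -0.03 ] turn -0.456
```

The brush is held level and centred; touchdown is expected at TCP z ≈ 0.025. I carry it to the narrow compartment.

Request:
servo_tool --rows '[0.1,0.2,0,0,0.2,0.7,0,-0.02,0.4,1.4,0,-0.06,0.7,2.3,0,-0.1,1,3.3,0,-0.14,1.3,4.3,0,-0.18,1.65,5.3,0,-0.22,1.95,6.3,0,-0.26,2.3,7.3,0,-0.3,2.6,8.3,0,-0.34]'

```text
time_s: 18.15
eef_pos: [0.5111, -0.0213, 0.1193]
orientation: [0.093, -3.139, -0.001]
wrist_force: [0.9, 0.2, -1.3]
grip_width: 0.0186
grasp_force: 44.3
```

```bash
python3 plan.py 0.5085 0.1899 0.12 99.8
```

```text
t 18.15 pos [ 0.5111 -0.0213  0.1193] yang 93.4 tilt [ 0.001  0.001 -1.   ] w 0.0186 q7 1.82 F [ 0.9  0.2 -1.3]
  shift [-0.33   7.035 -0.02 ] turn -0.112
```

Request:
servo_tool --rows '[0,0.9,0,-0.02,-0.1,1.9,0,-0.04,-0.1,2.9,0,-0.06,-0.2,3.9,0,-0.08,-0.2,4.8,0,-0.1,-0.3,5.6,0.1,-0.11,-0.3,6.2,0.1,-0.11,-0.3,6.6,0.2,-0.11,-0.3,6.7,0.3,-0.11,-0.3,6.7,0.4,-0.11]'

```text
time_s: 18.98
eef_pos: [0.5095, 0.1778, 0.1071]
orientation: [0.263, -3.13, 0.0]
wrist_force: [0.3, -0.3, -1.0]
grip_width: 0.0189
grasp_force: 44.3
```

```bash
python3 plan.py 0.5085 0.1899 0.045 99.8
```

```text
t 18.98 pos [0.5095 0.1778 0.1071] yang 99.6 tilt [ 0.001 -0.    -1.   ] w 0.0189 q7 1.58 F [ 0.3 -0.3 -1. ]
  shift [-0.036  0.402  2.068] turn -0.004
```

Request:
servo_tool --rows '[0,0.1,0.1,0,0,0.2,0.4,0,0,0.3,0.8,0,0,0.38,1.1,0,0,0.38,1.4,0,0,0.38,1.7,0,0,0.38,1.9,0,0,0.38,2.0,0,0,0.38,2.0,0,0,0.38,2.0,0]'

```text
time_s: 19.82
eef_pos: [0.5084, 0.188, 0.0475]
orientation: [0.259, -3.131, 0.0]
wrist_force: [-0.2, -0.6, -0.5]
grip_width: 0.0189
grasp_force: 44.3
```

```bash
python3 plan.py 0.5085 0.1899 0.0265 99.8
```

```text
t 19.82 pos [0.5084 0.188  0.0475] yang 99.4 tilt [ 0. -0. -1.] w 0.0189 q7 1.6 F [-0.2 -0.6 -0.5]
  shift [-0.013  0.064  0.701] turn -0.006
```

Request:
servo_tool --rows '[0,0.05,0.1,0,0,0.05,0.25,0,0,0.05,0.4,0,0,0.05,0.5,0,0,0.05,0.58,0,0,0.05,0.63,0,0,0.05,0.66,0,0,0.05,0.68,0,0,0.05,0.7,0,0,0.05,0.7,0]'

```text
time_s: 20.65
eef_pos: [0.5082, 0.1896, 0.0266]
orientation: [-0.259, 3.131, 0.0]
wrist_force: [0.3, -0.8, -1.4]
grip_width: 0.0186
grasp_force: 44.3
```

Request:
servo_tool --rows '[0,0,0.01,0,0,0,0.02,0,0,0,0.03,0,0,0,0.03,0,0,0,0.04,0,0,0,0.04,0,0,0,0.05,0,0,0,0.05,0,0,0,0.05,0,0,0,0.05,0]'

```text
time_s: 21.48
eef_pos: [0.5081, 0.1897, 0.0253]
orientation: [-0.259, 3.131, 0.0]
wrist_force: [-1.5, -0.9, 4.5]
grip_width: 0.0189
grasp_force: 44.9
```

Touchdown (+4.5 N). I open only slightly so the fingers clear the compartment walls and the scraper, then rise.

Request:
servo_tool --rows '[0,0,0,0,0,0,0,0,0,0,0,0,0,0,0,0,0,0,0,0,0,0,0,0,0,0,-0.1,0,0,0,-0.3,0,0,0,-0.7,0,0,0,-1.2,0]' --gripper 32

```text
time_s: 22.32
eef_pos: [0.5077, 0.1894, 0.0613]
orientation: [0.259, -3.13, 0.001]
wrist_force: [0.3, 0.2, -0.3]
grip_width: 0.0322
grasp_force: 0.0
```

Request:
servo_tool --rows '[0,0,-0.8,0,0,0,-1.6,0,0,0,-2.5,0,0,-0.6,-3.4,0,0,-1.5,-4.2,0,0,-2.5,-4.8,0,0,-3.5,-5,0,0,-4.3,-5,0,0,-4.6,-5,0,0,-4.6,-5,0]'

```text
time_s: 23.15
eef_pos: [0.5309, 0.0511, 0.2118]
orientation: [-0.253, 3.131, -0.001]
wrist_force: [0.8, 1.2, -0.6]
grip_width: 0.0322
grasp_force: 0.0
```

```bash
python3 chk.py p2
```

```text
scene wide 503 [-19.1  35.1] [148.7  28.3] 1.1 top [0.0241 0.0268]
   half -1 360 0.0245
   half 1 143 0.0223
scene narrow 733 [  1.2 -61.6] [173.   33.6] 0.3 top [0.0179 0.0243]
   half -1 271 0.0226
   half 1 462 0.0165
side wide 480 [-6.1 37.1] [ 54.3 173.4] 81.0 top [0.0244 0.0281]
   half -1 393 0.0245
   half 1 87 0.0239
side narrow 639 [  1.3 -58.3] [170.5  49.2] 3.9 top [0.019  0.0254]
   half -1 323 0.0224
   half 1 316 0.0173
```

View pics/p2.png

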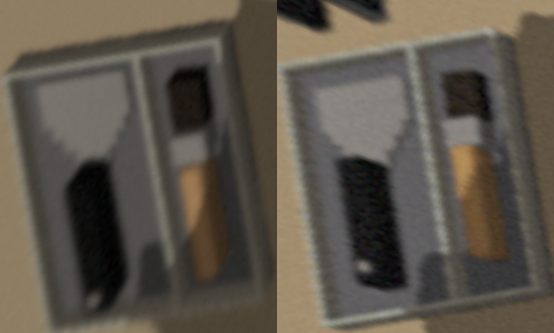

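Both tools lie flat and lengthwise in their compartments: the scraper at (85,190) and the brush at (195,170) in the left panel. The gripper is clear.

```bash
python3 -c "
from bench import hand_in
print(hand_in())"
```

```text
the job is handed in; nothing more can be done
None
```

I laid the scraper flat in the wide compartment and the brush flat in the narrow one, both lengthwise and set down gently, never touched the screwdriver, and handed the job in at about 23 s.

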